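# Ready the balances for their morning check

### The job

Set up the three balances for their morning check. Take the green-capped sample jar off the blue balance and stand it in the middle of the empty end of the orange tray, beside the white-capped jars, and put each polished steel check weight upright in the middle of the pan of its own balance: the largest on the black one, the middle-sized on the blue one, the smallest on the white one. Set them all down without dropping them, and leave the brass weights where they stand.

Things in the scene. Friction and masses are not known exactly. Their poses are not given: they have to be found in the camera images.
- balance_black: compact balance, charcoal-black housing, square steel pan 130 x 130 mm; pan top 58 mm above the table. Origin at table level under the middle of the pan, z up. Housing 165 mm wide (y), up to 46 mm high, from 75 mm behind the origin (+x) to 140 mm in front (-x, display side). Fixed; the pan does not move.
- balance_blue: compact balance, bright blue housing with a cream keypad, round steel pan 120 mm across; pan top 58 mm above the table. Origin at table level under the middle of the pan, z up. Housing 165 mm wide (y), up to 46 mm high, from 75 mm behind the origin (+x) to 140 mm in front (-x, display side). Fixed; the pan does not move. The green-capped jar starts on it.
- balance_white: compact balance, white housing, round steel pan 100 mm across; pan top 58 mm above the table. Origin at table level under the middle of the pan, z up. Housing 165 mm wide (y), up to 46 mm high, from 75 mm behind the origin (+x) to 140 mm in front (-x, display side). Fixed; the pan does not move.
- weight_large: largest polished steel knobbed weight standing upright: solid cylinder 38 mm in diameter and 46 mm high with a narrow neck and a knob 24 mm across on top, 66 mm high in all, about 500 g. Origin at the centre of its underside, z up along its axis. Belongs on the black balance.
- weight_medium: middle-sized polished steel knobbed weight standing upright: solid cylinder 28 mm in diameter and 33 mm high with a narrow neck and a knob 17 mm across on top, 48 mm high in all, about 200 g. Origin at the centre of its underside, z up along its axis. Belongs on the blue balance.
- weight_small: smallest polished steel knobbed weight standing upright: solid cylinder 18 mm in diameter and 21 mm high with a narrow neck and a knob 11 mm across on top, 31 mm high in all, about 50 g. Origin at the centre of its underside, z up along its axis. Belongs on the white balance.
- jar: closed clear glass sample jar with a green screw cap, 52 mm in diameter and 95 mm high (straight glass wall up to 66 mm, shoulder, cap 47 mm across from 78 to 95 mm), about 140 to 280 g. Origin at the centre of its underside, z up. Starts on the pan of the blue balance.
- jar_tray: orange plastic tray, fixed, 180 x 110 mm (x, y), rim 18 mm high, walls and floor 4 mm thick. Origin at table level under the middle of its empty end, where the jar goes; the tray reaches 45 mm from it to -x, 135 mm to +x. Two white-capped jars (52 mm across, 95 mm high) stand fixed at the other end, x = +98, y = +-27 mm. Left or right of the balances; not the grey tray of tins.
- brass_large: brass-coloured knobbed weight standing upright: solid cylinder 40 mm in diameter and 47 mm high with a narrow neck and a knob 25 mm across on top, 68 mm high in all, about 500 g. Origin at the centre of its underside, z up along its axis. Not wanted: stays where it is.
- brass_medium: brass-coloured knobbed weight standing upright: solid cylinder 29 mm in diameter and 34 mm high with a narrow neck and a knob 18 mm across on top, 50 mm high in all, about 200 g. Origin at the centre of its underside, z up along its axis. Not wanted: stays where it is.
Things that resemble listed ones, but are neither listed nor needed, are in the scene too. Leave any purple look-alike of the weight_large alone. Leave any pink look-alike of the weight_medium alone.

How it is judged (in metres and radians):
At the end, for the whole second after the job is handed in: Each steel weight upright, released and still on its own pan, within 12 mm of its middle (large on black, medium on blue, small on white); green-capped jar upright, released and still on the floor of the orange tray, within 15 mm of the middle of its empty end (horizontal distance between weight_large and balance_black below 0.012 m and z of weight_large in the frame of balance_black between 0.054 and 0.062 m and angle between each of weight_large, weight_medium, weight_small, jar's own z axis and vertical below 0.1 rad and linear speed of each of weight_large, weight_medium, weight_small, jar below 0.02 m/s and horizontal distance between weight_medium and balance_blue below 0.012 m and z of weight_medium in the frame of balance_blue between 0.054 and 0.062 m and horizontal distance between weight_small and balance_white below 0.012 m and z of weight_small in the frame of balance_white between 0.054 and 0.062 m and horizontal distance between jar and jar_tray below 0.015 m and z of jar in the frame of jar_tray below 0.009 m); the robot touches nothing.
It fails at once if a brass weight is moved (more than 15 mm) or knocked over (distance of any of brass_large, brass_medium from where it was at the start of the episode above 0.015 m or angle between any of brass_large, brass_medium's own z axis and vertical above 0.5 rad).
It fails at once if a weight or the jar is dropped onto its place (faster than 0.45 m/s in the last 40 mm, as in a fall of over 10 mm) ((horizontal distance between weight_large and balance_black below 0.05 m and z of weight_large in the frame of balance_black below 0.098 m and linear speed of weight_large above 0.45 m/s) or (horizontal distance between weight_medium and balance_blue below 0.05 m and z of weight_medium in the frame of balance_blue below 0.098 m and linear speed of weight_medium above 0.45 m/s) or (horizontal distance between weight_small and balance_white below 0.05 m and z of weight_small in the frame of balance_white below 0.098 m and linear speed of weight_small above 0.45 m/s) or (horizontal distance between jar and jar_tray below 0.05 m and z of jar in the frame of jar_tray below 0.044 m and linear speed of jar above 0.45 m/s)).
It also fails if it takes over 128 s, if anything falls off the work surface, if the arm or the gripper's body presses on something with over 40 N, if the wrist force passes 120 N, or if a joint passes its speed limit or range.

### The arm

A 7-joint arm with a two-finger parallel gripper is mounted at the origin on the work surface. World frame = base frame: x ahead of the robot, y to its left, z up, the work surface at z = 0. Lengths are in m, angles in degrees, forces in N, time in s.
With the tool pointing down it reaches from about 0.35 to 0.775 m from the base axis. Payload 3.1 kg.
Tool frame: the origin (TCP) lies on the centre line of the jaws, within the pads' length; the fingertips stand 17 mm ahead of it and the grasp point (between the pads) lies 2 mm behind it (robot.tip_reach is the distance from the TCP to the fingertips, in m); z points along the fingers, y is the direction in which the jaws open and shut (so a half turn about z gives the same grasp; the last joint's range is limited). The gripper opens to 85 mm and grips with 20 to 120 N. Pads are 22 mm wide; open, the fingers measure 114 mm over their backs; the gripper's body (76 mm by 85 mm) begins 54 mm behind the grasp point. The pads swing forward as they close: fully open they stand 13 mm farther back than shut.
Start: joints at [71.121, 17.813, 0.802, 86.603, -0.252, 75.585, -1.558], TCP at [0.156, -0.527, 0.248] pointing down, gripper open.
Joint ranges: [-154.91, 154.91], [-16.99, 109.72], [-72.82, 74.43], [7.12, 147.25], [-82.49, 262.49], [11.32, 116.49], [-174.64, 174.64]. Speed limits (degrees/s): [159.86, 159.86, 180, 180, 180, 180, 180].

### API

Orientations are given as [roll, pitch, yaw] about the fixed x, y, z axes, in that order (R = Rz(yaw) Ry(pitch) Rx(roll)).
In Python, from station import robot, fingers, vision, workorder, recognise gives the robot as it stands. Calls block until the motion is done:
- robot.move_to(position, orientation): joint-space move of the TCP to a pose.
- robot.line_to(position, orientation=None, velocity=0.15, f_stop=None): straight line of the TCP; orientation=None keeps the orientation; velocity is the mean speed in m/s. With f_stop (N) it stops when the force on the tool has changed by that much, and returns True; else False.
- robot.move_j(angles): joint-space move.
- fingers.gripper_to(opening, force=None): opening from 0.0 (shut) to 1.0 (fully open); force is the grip in N (None keeps the last); returns when the fingers have stopped.
- robot.pause(seconds).
- robot.inverse_kinematics(position, orientation): joint angles nearest the present ones, or None.
- vision.grab_frame(name): name is "side" or "top"; returns the picture (400x640x3 uint8, red, green, blue); there is no depth.
- vision.calibration(name): a dict with "mtx" (3x3 intrinsics, pixels), "extrinsics" (4x4, takes a point from world to camera coordinates). Camera axes: x right, y up, looking along -z (the intrinsics and any distortion apply to the point x, -y, -z); pixel columns grow to the right and rows downward; lengths in m; the calibration is good to about 2 mm. A picture is of the moment at which its call begins. calibration takes no time and is no camera call.
A pose or a line that the arm cannot do raises robot.PlanningError and nothing moves.
- workorder.close_job(): hands the job in, once; it reports no verdict.
Trained networks look in the newest picture that a camera, given by its name, has taken for a name from the list of things; names that differ only in an ending like _2 or _b are one class to them, and where a whole thing is asked for, a point or a joint stands for the part that bears it (a point fixed in the world has none). Each returns a list of dicts, best first, with "p" (0 to 1); they miss things now and then, are a little off and sometimes report something else, mostly with a low value. They report only what shows in the picture. A call takes as long as a camera call. They do not tell look-alikes from the thing itself.
- recognise(label, camera): "rect" ([centre column, centre row, width, height] in pixels, round what is visible of it).
Readings, each from a call of its own:
- robot.current_time_s(): time.
- robot.current_joint_positions(): joint angles.
- robot.current_dq(): joint speeds.
- robot.current_joint_torque(): joint torques, N m.
- robot.current_tool_pos(): TCP position.
- robot.current_eef_rot(): TCP orientation.
- robot.current_contact_force(): force on the tool from outside, world axes, zero at the start.
- robot.current_torque(): the same for the moment, N m.
- robot.current_finger_gap(): opening from 0.0 (shut) to 1.0 (fully open).
Only numpy, scipy, OpenCV 4.12 (cv2) and the standard library are available. Lean on these libraries where they do the work, as an engineer would, in place of code of your own. Each camera call takes 0.05 s, during which the arm holds its last target.

## Working session

There is one attempt and no reset: what is moved stays moved. The work goes in short steps, each a Python script; the robot and the scene stay as the last script left them, time stands still between calls to the robot, and variables do not carry over. Pictures are saved under pics/ and viewed, and the job is handed in when it is done.

```bash
mkdir -p pics; ls
python3 - <<'E'
from station import robot, fingers, vision, workorder, recognise
import cv2
for n in("side","top"):
    im=vision.grab_frame(n); cv2.imwrite(f"pics/{n}0.png",im[:,:,::-1])
    c=vision.calibration(n); print(n,c)
    for l in ["balance_black","balance_blue","balance_white","weight_large","weight_medium","weight_small","jar","jar_tray","brass_large","brass_medium"]:
        print(l,[(d['rect'] if 0 else [round(float(x)) for x in d['rect']],round(d['p'],2)) for d in recognise(l,n)])
print(robot.current_time_s(),robot.current_eef_rot())
E
```

```text
pics
side {'mtx': array([[494.74867412,   0.        , 322.44707942],
       [  0.        , 494.74867412, 202.93458756],
       [  0.        ,   0.        ,   1.        ]]), 'extrinsics': array([[-0.82196272, -0.56910294,  0.02234135,  0.39598221],
       [ 0.32640573, -0.43856079,  0.83733132, -0.22116942],
       [-0.46672967,  0.69554747,  0.54623908, -1.01006529],
       [ 0.        ,  0.        ,  0.        ,  1.        ]])}
balance_black [([280, 206, 106, 63], 0.98)]
balance_blue [([334, 171, 94, 49], 0.8)]
balance_white [([213, 257, 126, 81], 0.71), ([349, 218, 13, 23], 0.4)]
weight_large [([438, 208, 19, 28], 0.86), ([381, 197, 13, 25], 0.81), ([307, 269, 24, 37], 0.53), ([178, 318, 114, 110], 0.16)]
weight_medium [([254, 349, 16, 30], 0.75), ([269, 309, 9, 29], 0.55)]
weight_small []
jar [([329, 140, 25, 42], 0.56)]
jar_tray [([178, 320, 111, 104], 0.92), ([382, 196, 12, 26], 0.28), ([327, 139, 22, 37], 0.2)]
brass_large [([308, 268, 20, 37], 0.7)]
brass_medium [([348, 217, 9, 24], 0.46)]
top {'mtx': array([[483.53941633,   0.        , 321.89791456],
       [  0.        , 483
[... 152 characters left out ...]
,
       [ 0.98299315, -0.0316257 ,  0.18089852, -0.4654859 ],
       [-0.18135641, -0.01224128,  0.98334124, -1.44054548],
       [ 0.        ,  0.        ,  0.        ,  1.        ]])}
balance_black [([326, 160, 55, 74], 0.58)]
balance_blue [([400, 159, 54, 76], 0.59)]
balance_white [([246, 165, 58, 70], 0.81)]
weight_large [([398, 267, 11, 10], 0.66), ([381, 220, 15, 15], 0.42)]
weight_medium [([197, 247, 11, 8], 0.64), ([228, 232, 8, 10], 0.58)]
weight_small [([410, 145, 20, 23], 0.27)]
jar [([408, 142, 21, 27], 0.94)]
jar_tray [([185, 197, 46, 60], 0.64)]
brass_large [([271, 227, 16, 14], 0.5)]
brass_medium [([342, 213, 8, 9], 0.53)]
1.1 [-1.79999673e+02  5.39624377e-04  1.64968913e+01]
```

Run:
```python
import cv2
a=cv2.imread("pics/top0.png")[100:300,140:460]; cv2.imwrite("pics/top0c.png",cv2.resize(a,(800,500),interpolation=cv2.INTER_CUBIC))
a=cv2.imread("pics/side0.png")[100:400,100:500]; cv2.imwrite("pics/side0c.png",cv2.resize(a,(800,600),interpolation=cv2.INTER_CUBIC))
```

```text
(no output)
```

View pics/top0c.png

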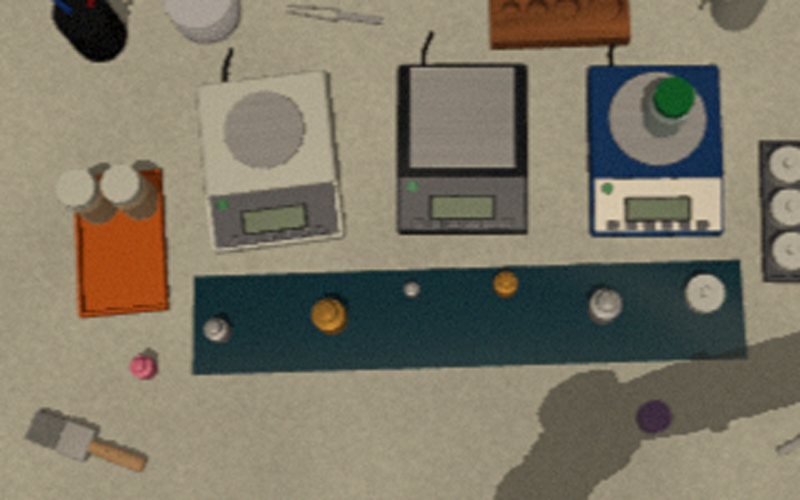

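View pics/side0c.png

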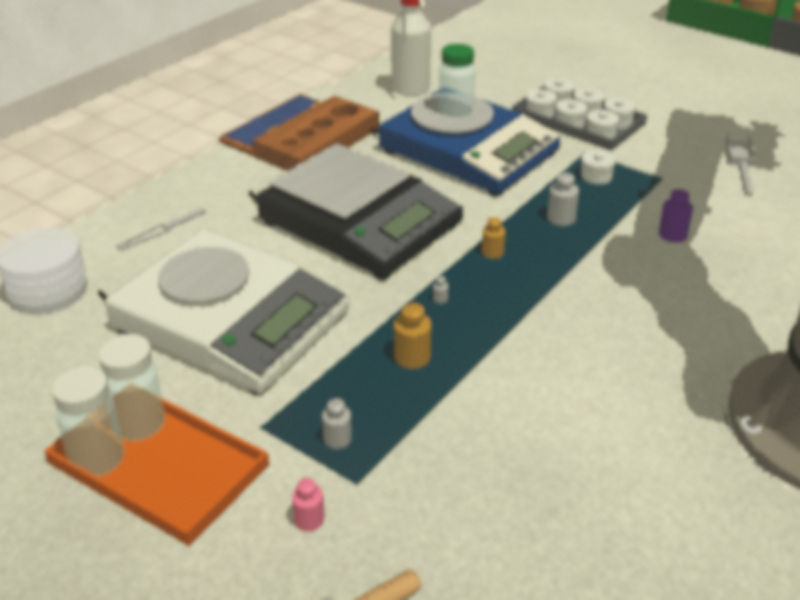

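View pics/top0.png

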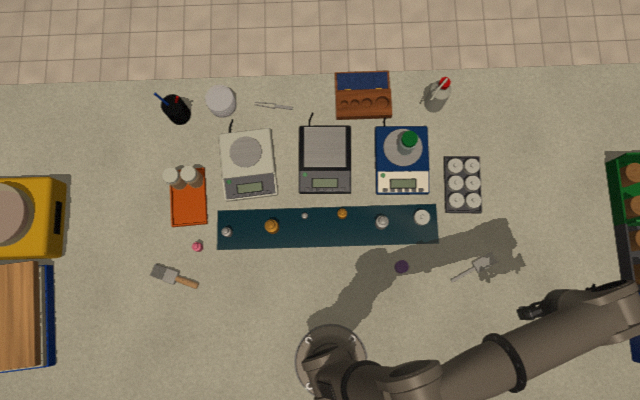

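```bash
cat > h.py <<'E'
import numpy as np, cv2
from station import robot, fingers, vision, workorder, recognise
def proj(P,n):
    c=vision.calibration(n); P=np.atleast_2d(P); q=(c['extrinsics']@np.c_[P,np.ones(len(P))].T)[:3]
    q=q*np.array([1,-1,-1])[:,None]; u=c['mtx']@q; return (u[:2]/u[2]).T
def back(uv,z,n):
    c=vision.calibration(n); E=c['extrinsics']; R,t=E[:3,:3],E[:3,3]; o=-R.T@t
    d=np.linalg.inv(c['mtx'])@np.array([uv[0],uv[1],1.]); d=R.T@(d*[1,-1,-1]); return o+d*(z-o[2])/d[2]
E
python3 - <<'E'
from h import *
print(vision.calibration("top").keys())
f=lambda x,y:(140+x/2.5,100+y/2.5)
g=lambda x,y:(100+x/2,100+y/2)
def both(name,t,s,z):
    print(name,np.round(back(f(*t),z,"top")[:2],4),np.round(back(g(*s),z,"side")[:2],4))
both("med knob",(216,324),(336,405),.045)
both("lar knob",(604,298),(566,180),.062)
both("sml knob",(411,286),(440,282),.028)
both("brassL",(329,312),(411,312),.064)
both("brassM",(505,281),(494,224),.046)
both("pan black",(463,118),(345,182),.058)
both("pan blue",(657,119),(452,112),.058)
both("pan white",(264,130),(204,275),.058)
both("jar captop",(674,98),(458,52),.095+.058)
both("wj1",(77,188),(82,382),.099)
both("wj2",(122,185),(126,352),.099)
both("tray cA",(84,316),(189,543),.018)
both("tray cB",(168,308),(266,459),.018)
E
```

```text
dict_keys(['mtx', 'extrinsics'])
med knob [0.3975 0.3058] [0.3944 0.3122]
lar knob [ 0.412  -0.1652] [ 0.4047 -0.1609]
sml knob [0.4396 0.0681] [0.4371 0.0756]
brassL [0.4052 0.1656] [0.4058 0.175 ]
brassM [ 0.4392 -0.0476] [ 0.4373 -0.0401]
pan black [ 0.6438 -0.0027] [0.6335 0.0081]
pan blue [ 0.6342 -0.2425] [ 0.6324 -0.2335]
pan white [0.6368 0.2449] [0.6335 0.2529]
jar captop [ 0.63  -0.248] [ 0.627 -0.236]
wj1 [0.5597 0.4628] [0.5612 0.4654]
wj2 [0.5616 0.4086] [0.5612 0.4153]
tray cA [0.4164 0.4764] [0.408  0.4926]
tray cB [0.4231 0.3717] [0.4202 0.3846]
```

Run:
```python
from h import *
for n in("top","side"):
    E=vision.calibration(n)['extrinsics']; print(n,"cam at",-E[:3,:3].T@E[:3,3], "base",proj([[0,0,0]],n))
print(robot.current_joint_positions())
# hover between large weight and blue, in view
for p,yaw in [((0.45,-0.10,0.20),0)]:
    for y in (0,90,-90,180):
        print(y,robot.inverse_kinematics(p,[180,0,y]))
robot.move_to((0.45,-0.10,0.22),[180,0,0]); fingers.gripper_to(0.0)
for n in("side","top"):
    cv2.imwrite(f"pics/{n}1.png",vision.grab_frame(n)[:,:,::-1])
    T=robot.current_tool_pos(); print(n,T,proj([T,np.array(T)-[0,0,.017]],n))
print(robot.current_time_s(), robot.tip_reach)
a=cv2.imread("pics/side1.png")[80:380,200:600]; cv2.imwrite("pics/side1c.png",cv2.resize(a,(800,600),interpolation=cv2.INTER_CUBIC))
a=cv2.imread("pics/top1.png")[100:400,200:600]; cv2.imwrite("pics/top1c.png",cv2.resize(a,(800,600),interpolation=cv2.INTER_CUBIC))
```

```text
top cam at [ 0.19710289 -0.00517338  1.50123676] base [[331.0272088  360.78770308]]
side cam at [-0.07375386  0.83090676  0.72808244] base [[516.4064937  311.26746526]]
[71.12021292 17.81230361  0.80161098 86.60419897 -0.2526278  75.58560714
 -1.55681706]
0 [ 34.03225688  11.24768463 -27.2028297  103.44137273   5.57430074
  66.62729225 -84.93863128]
90 [ 40.80515731  12.27508742 -35.29548704 103.22265032   7.67511211
  66.89414885   3.10484327]
-90 [  26.83694588   10.46670427  -18.80317093  103.68569346    3.66251931
   66.43774957 -173.1405886 ]
180 [ 44.46600959  12.9898555  -39.78279851 103.11011902   8.98327889
  67.09194274  91.89051543]
side [ 0.45001333 -0.09996079  0.22000078] [[359.63024628 137.8807667 ]
 [359.17790556 144.36791146]]
top [ 0.45002255 -0.09999595  0.22000421] [[362.75325767 197.18573387]
 [362.34691233 198.40419539]]
3.85 0.017
```

View pics/side1c.png

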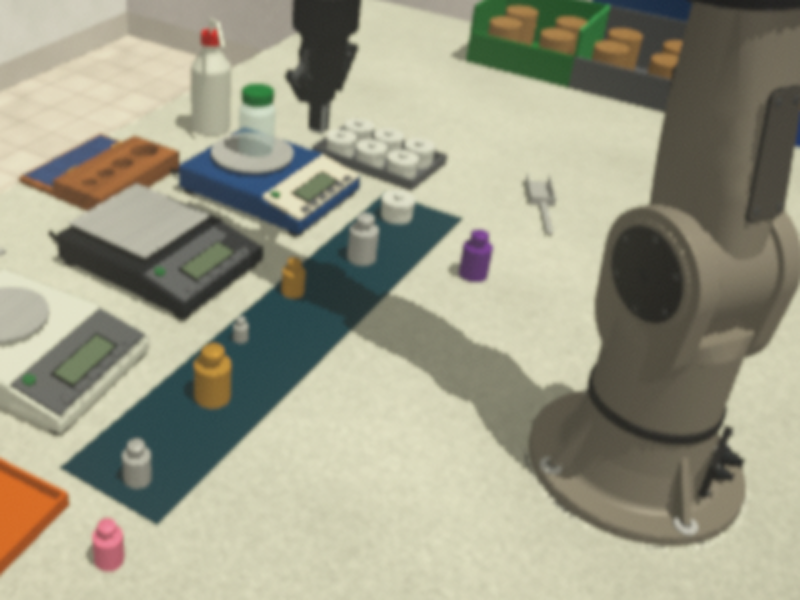

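View pics/top1c.png

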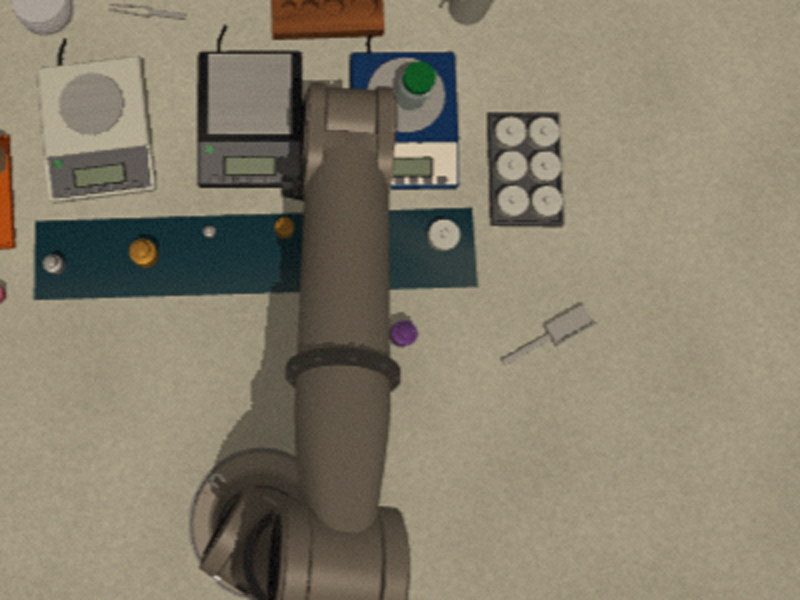

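```bash
cat > fit.py <<'E'
from h import *
from scipy.ndimage import map_coordinates
A=np.linspace(0,2*np.pi,73)[:-1]
def circ(c,r,z): return np.c_[c[0]+r*np.cos(A),c[1]+r*np.sin(A),np.full(72,z)]
def sq(c,h,yaw,z):
    k=np.array([[-1,-1],[1,-1],[1,1],[-1,1],[-1,-1]])*h
    p=np.vstack([k[i]+(k[i+1]-k[i])*t for i in range(4) for t in np.linspace(0,1,20)[:,None]])
    R=np.array([[np.cos(yaw),-np.sin(yaw)],[np.sin(yaw),np.cos(yaw)]]); return np.c_[p@R.T+c,np.full(len(p),z)]
def outline_weight(c,prof,n):  # silhouette of stacked parts -> mask edge points
    m=np.zeros((1600,2560),np.uint8)
    for (r,z0,z1) in prof:
        P=proj(np.vstack([circ(c,r,z0),circ(c,r,z1)]),n)
        cv2.fillPoly(m,[cv2.convexHull((P*4+2).astype(np.float32)).astype(np.int32)],255)
    cs,_=cv2.findContours(m,cv2.RETR_EXTERNAL,cv2.CHAIN_APPROX_NONE)
    return (max(cs,key=len)[:,0,:]-2)/4.
def grad(im,s=0.8):
    g=cv2.GaussianBlur(im.astype(np.float32),(0,0),s); 
    return np.sqrt(sum(cv2.Sobel(g,cv2.CV_32F,1,0)[...,k]**2+cv2.Sobel(g,cv2.CV_32F,0,1)[...,k]**2 for k in range(3)))
def fit(c0,gen,im,n,R=.02):
    G=np.minimum(grad(im),250); best=None
    f=lambda c:map_coordinates(G,gen(c).T[::-1],order=1).mean()
    for step,rad in((.004,R),(.001,.004)):
        c0=np.array(c0 if best is None else best[1])
        best=max(((f(c0+[a,b]),tuple(c0+[a,b])) for a in np.arange(-rad,rad+1e-9,step) for b in np.arange(-rad,rad+1e-9,step)))
    return np.round(best[1],4),round(float(best[0]),1)
PROF=lambda D,H,k,T:[(D/2,0,H),(k*.3,H,T),(k/2,T-k*.62,T)]
W={'L':PROF(.038,.046,.024,.066),'M':PROF(.028,.033,.017,.048),'S':PROF(.018,.021,.011,.031),'bL':PROF(.040,.047,.025,.068),'bM':PROF(.029,.034,.018,.050)}
def shift(p,z): return [(r,a+z,b+z) for r,a,b in p]
E
python3 - <<'E'
from fit import *
im={n:cv2.imread(f"pics/{n}0.png") for n in("top","side")}
for nm,c0 in dict(L=(.41,-.162),M=(.396,.309),S=(.438,.072),bL=(.405,.17),bM=(.438,-.044)).items():
    print(nm,[fit(c0,lambda c:outline_weight(c,W[nm],n),im[n],n) for n in im])
for nm,c0,r in(("blue",(.633,-.238),.06),("white",(.635,.249),.05)):
    print(nm,[fit(c0,lambda c:proj(circ(c,r,.058),n),im[n],n) for n in im])
for yaw in (-4,-2,-1,0,1,2,4): print("black",yaw,[fit((.638,.003),lambda c:proj(sq(c,.065,np.radians(yaw),.058),n),im[n],n) for n in im])
cap=lambda z:[(.026,z,z+.066),(.0235,z+.066,z+.095)]
print("jar",[fit((.628,-.24),lambda c:outline_weight(c,cap(.058),n),im[n],n) for n in im])
for c in((.56,.464),(.56,.412)): print("wj",[fit(c,lambda c:outline_weight(c,[(.0235,.082,.099)],n),im[n],n) for n in im])
E
```

```text
L [(array([ 0.409, -0.17 ]), 233.7), (array([ 0.41 , -0.167]), 223.3)]
M [(array([0.394, 0.313]), 233.1), (array([0.395, 0.312]), 227.1)]Traceback (most recent call last):
  File "<stdin>", line 4, in <module>
  File "fit.py", line 24, in fit
    best=max(((f(c0+[a,b]),tuple(c0+[a,b])) for a in np.arange(-rad,rad+1e-9,step) for b in np.arange(-rad,rad+1e-9,step)))
  File "fit.py", line 24, in <genexpr>
    best=max(((f(c0+[a,b]),tuple(c0+[a,b])) for a in np.arange(-rad,rad+1e-9,step) for b in np.arange(-rad,rad+1e-9,step)))
               ~^^^^^^^^^^
  File "fit.py", line 21, in <lambda>
    f=lambda c:map_coordinates(G,gen(c).T[::-1],order=1).mean()
                                 ~~~^^^
  File "<stdin>", line 4, in <lambda>
  File "fit.py", line 12, in outline_weight
    P=proj(np.vstack([circ(c,r,z0),circ(c,r,z1)]),n)
  File "h.py", line 4, in proj
    c=vision.calibration(n); P=np.atleast_2d(P); q=(c['extrinsics']@np.c_[P,np.ones(len(P))].T)[:3]
ValueError: time passes only in moves, steps and waits
```

```bash
sed -i 's/vision.calibration(n)/CAL[n]/' h.py; sed -i '2a CAL={n:vision.calibration(n) for n in("top","side")}' h.py
cat > m.py <<'E'
from fit import *
im={n:cv2.imread(f"pics/{n}0.png") for n in("top","side")}
for nm,c0 in dict(L=(.41,-.162),M=(.396,.309),S=(.438,.072),bL=(.405,.17),bM=(.438,-.044)).items():
    print(nm,[fit(c0,lambda c:outline_weight(c,W[nm],n),im[n],n) for n in im])
for nm,c0,r in(("blue",(.633,-.238),.06),("white",(.635,.249),.05)):
    print(nm,[fit(c0,lambda c:proj(circ(c,r,.058),n),im[n],n) for n in im])
for yaw in (-4,-2,-1,0,1,2,4): print("black",yaw,[fit((.638,.003),lambda c:proj(sq(c,.065,np.radians(yaw),.058),n),im[n],n) for n in im])
cap=lambda z:[(.026,z,z+.066),(.0235,z+.066,z+.095)]
print("jar",[fit((.628,-.24),lambda c:outline_weight(c,cap(.058),n),im[n],n) for n in im])
for c in((.56,.464),(.56,.412)): print("wj",[fit(c,lambda c:outline_weight(c,[(.0235,.082,.099)],n),im[n],n) for n in im])
def rect(c,yaw,z,x0=-.045,x1=.135,h=.055):
    k=np.array([[x0,-h],[x1,-h],[x1,h],[x0,h],[x0,-h]])
    p=np.vstack([k[i]+(k[i+1]-k[i])*t for i in range(4) for t in np.linspace(0,1,40)[:,None]])
    R=np.array([[np.cos(yaw),-np.sin(yaw)],[np.sin(yaw),np.cos(yaw)]]); return np.c_[p@R.T+c,np.full(len(p),z)]
for yaw in range(-2,10): print("tray",yaw,[fit((.465,.43),lambda c:proj(rect(c,np.radians(yaw),.018),n),im[n],n) for n in im])
E
python3 m.py
```

```text
L [(array([ 0.409, -0.17 ]), 233.7), (array([ 0.41 , -0.167]), 223.3)]
M [(array([0.394, 0.313]), 233.1), (array([0.395, 0.312]), 227.1)]
S [(array([0.439, 0.069]), 247.3), (array([0.441, 0.069]), 230.3)]
bL [(array([0.407, 0.171]), 230.4), (array([0.407, 0.171]), 215.6)]
bM [(array([ 0.443, -0.048]), 239.5), (array([ 0.44 , -0.045]), 224.6)]
blue [(array([ 0.637, -0.241]), 241.4), (array([ 0.632, -0.234]), 192.5)]
white [(array([0.639, 0.245]), 169.1), (array([0.632, 0.256]), 159.6)]
black -4 [(array([0.645, 0.   ]), 236.6), (array([0.645, 0.003]), 213.0)]
black -2 [(array([0.645, 0.   ]), 243.6), (array([0.645, 0.004]), 214.5)]
black -1 [(array([ 0.645, -0.001]), 240.7), (array([0.646, 0.003]), 214.7)]
black 0 [(array([0.645, 0.   ]), 233.7), (array([0.645, 0.004]), 214.2)]
black 1 [(array([0.648, 0.   ]), 230.4), (array([0.645, 0.004]), 212.8)]
black 2 [(array([0.647, 0.   ]), 227.7), (array([0.646, 0.006]), 209.9)]
black 4 [(array([0.648, 0.   ]), 210.3), (array([0.645, 0.005]), 202.4)]
jar [(array([ 0.637, -0.247]), 178.9), (array([ 0.636, -0.246]), 158.8)]
wj [(array([0.541, 0.
[... 280 characters left out ...]
65, 0.433]), 204.6), (array([0.456, 0.441]), 169.1)]
tray 1 [(array([0.465, 0.431]), 208.1), (array([0.456, 0.441]), 172.4)]
tray 2 [(array([0.465, 0.431]), 210.2), (array([0.457, 0.44 ]), 171.9)]
tray 3 [(array([0.464, 0.431]), 210.5), (array([0.457, 0.435]), 174.5)]
tray 4 [(array([0.464, 0.43 ]), 209.9), (array([0.458, 0.435]), 177.2)]
tray 5 [(array([0.464, 0.429]), 206.4), (array([0.458, 0.434]), 174.5)]
tray 6 [(array([0.464, 0.429]), 200.3), (array([0.457, 0.438]), 170.5)]
tray 7 [(array([0.464, 0.429]), 193.0), (array([0.457, 0.436]), 170.7)]
tray 8 [(array([0.464, 0.425]), 186.9), (array([0.458, 0.434]), 168.9)]
tray 9 [(array([0.464, 0.43 ]), 180.2), (array([0.457, 0.434]), 163.4)]
```

```bash
sed -i 's/np.minimum(grad(im),250)/np.sqrt(grad(im))/' fit.py; sed -i 's/(.56,.464)/(.565,.467)/; s/(.56,.412)/(.565,.414)/; s/range(-2,10)/(1,2,3,4,5)/; s/(-4,-2,-1,0,1,2,4)/(-2,-1,0,1)/' m.py; python3 m.py
```

```text
L [(array([ 0.409, -0.169]), 16.7), (array([ 0.41 , -0.167]), 15.8)]
M [(array([0.394, 0.311]), 17.1), (array([0.395, 0.312]), 16.2)]
S [(array([0.439, 0.07 ]), 18.7), (array([0.442, 0.068]), 16.2)]
bL [(array([0.407, 0.171]), 16.3), (array([0.407, 0.172]), 15.3)]
bM [(array([ 0.446, -0.048]), 18.0), (array([ 0.44 , -0.045]), 16.2)]
blue [(array([ 0.637, -0.242]), 18.9), (array([ 0.635, -0.236]), 15.3)]
white [(array([0.639, 0.245]), 12.9), (array([0.632, 0.256]), 12.4)]
black -2 [(array([0.645, 0.   ]), 20.0), (array([0.645, 0.004]), 17.5)]
black -1 [(array([0.645, 0.   ]), 19.8), (array([0.645, 0.005]), 17.5)]
black 0 [(array([0.646, 0.   ]), 19.3), (array([0.645, 0.005]), 17.4)]
black 1 [(array([0.647, 0.   ]), 18.9), (array([0.645, 0.005]), 17.2)]
jar [(array([ 0.637, -0.247]), 13.7), (array([ 0.634, -0.244]), 13.7)]
wj [(array([0.561, 0.463]), 11.5), (array([0.562, 0.468]), 9.7)]
wj [(array([0.567, 0.414]), 15.5), (array([0.566, 0.414]), 12.9)]
tray 1 [(array([0.464, 0.431]), 16.2), (array([0.456, 0.44 ]), 13.9)]
tray 2 [(array([0.464, 0.431]), 16.5), (array([0.456, 0.436]), 14.0)]
tray 3 [(array([0.463, 0.43 ]), 16.5), (array([0.456, 0.442]), 14.1)]
tray 4 [(array([0.463, 0.43 ]), 16.5), (array([0.456, 0.435]), 14.5)]
tray 5 [(array([0.464, 0.429]), 16.2), (array([0.457, 0.434]), 14.3)]
```

```bash
cat > act.py <<'E'
from fit import *
D=[180,0,0]
def st(m): print(m,'t=%.1f'%robot.current_time_s(),np.round(robot.current_tool_pos(),4),'gap %.3f'%robot.current_finger_gap(),'F',np.round(robot.current_contact_force(),1))
def pick(p,ztcp,op,force,up,yaw=0,hov=.22):
    o=[180,0,yaw]
    fingers.gripper_to(op); robot.move_to((p[0],p[1],hov),o); st('hover')
    robot.line_to((p[0],p[1],ztcp+.02),velocity=.15)
    s=robot.line_to((p[0],p[1],ztcp),velocity=.05,f_stop=8); st('down %s'%s)
    if s: raise SystemExit('contact')
    fingers.gripper_to(0.0,force); st('gripped')
    robot.line_to((p[0],p[1],up),velocity=.12); robot.pause(.3); st('lifted')
def place(q,zset,op,travel,yaw=0):
    o=[180,0,yaw]
    robot.line_to((q[0],q[1],travel),o,velocity=.25)
    robot.line_to((q[0],q[1],zset+.012),velocity=.12); robot.pause(.3); st('above')
    s=robot.line_to((q[0],q[1],zset-.003),velocity=.02,f_stop=2.5); st('set %s'%s)
    fingers.gripper_to(op); robot.pause(.2); st('open')
    T=robot.current_tool_pos(); robot.line_to((T[0],T[1],travel),velocity=.12)
def snap(k,box=None):
    for n in("side","top"): cv2.imwrite(f"pics/{n}{k}.png",vision.grab_frame(n)[:,:,::-1])
E
python3 - <<'E'
from act import *
pick((.636,-.246),.108,1.0,50,.25)
snap(2)
a=cv2.imread("pics/side2.png")[60:260,240:500]; cv2.imwrite("pics/side2c.png",cv2.resize(a,(780,600),interpolation=cv2.INTER_CUBIC))
E
```

```text
hover t=5.6 [ 0.6358 -0.2446  0.2201] gap 1.000 F [ 0.2 -0.3  0.6]
down False t=6.9 [ 0.6358 -0.2459  0.1075] gap 1.003 F [ 0.2  0.  -0.3]
gripped t=7.3 [ 0.6366 -0.2465  0.1089] gap 0.590 F [-0.3 -0.3  2.5]
lifted t=8.9 [ 0.6358 -0.246   0.2495] gap 0.589 F [ 0.3  0.3 -0.7]
```

View pics/side2c.png

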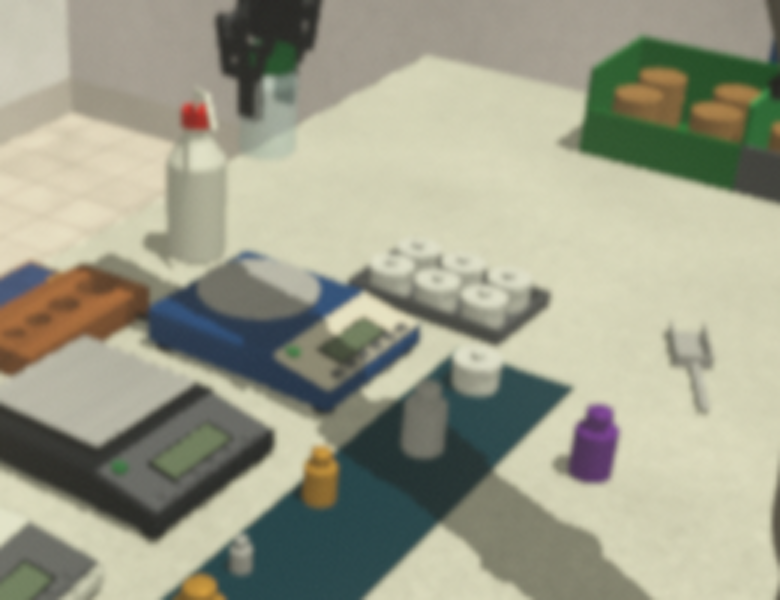

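Run:
```python
from act import *
place((.463,.431),.0545,.85,.25,yaw=4)
robot.move_to((.45,-.1,.25),D)
snap(3); st('x')
a=cv2.imread("pics/side3.png")[200:400,100:360]; cv2.imwrite("pics/side3c.png",cv2.resize(a,(780,600),interpolation=cv2.INTER_CUBIC))
a=cv2.imread("pics/top3.png")[120:270,150:350]; cv2.imwrite("pics/top3c.png",cv2.resize(a,(800,600),interpolation=cv2.INTER_CUBIC))
```

```text
above t=14.0 [0.4631 0.4311 0.0668] gap 0.590 F [ 0.  -0.1 -1.4]
set True t=14.5 [0.4628 0.4309 0.0548] gap 0.592 F [-0.2 -0.4  4.1]
open t=15.1 [0.4621 0.4298 0.0534] gap 0.852 F [-0.   0.4 -0.9]
x t=18.9 [ 0.4505 -0.0988  0.25  ] gap 0.851 F [-0.   0.3 -0.2]
```

View pics/side3c.png

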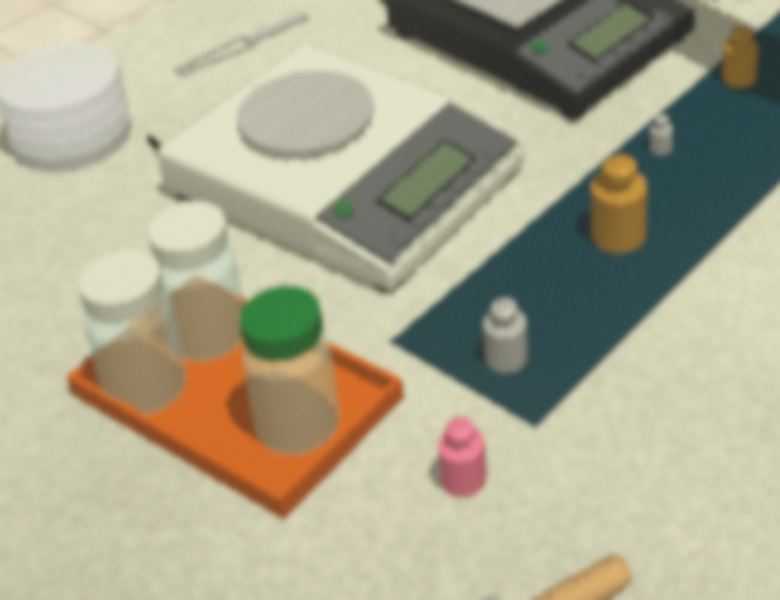

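View pics/top3c.png

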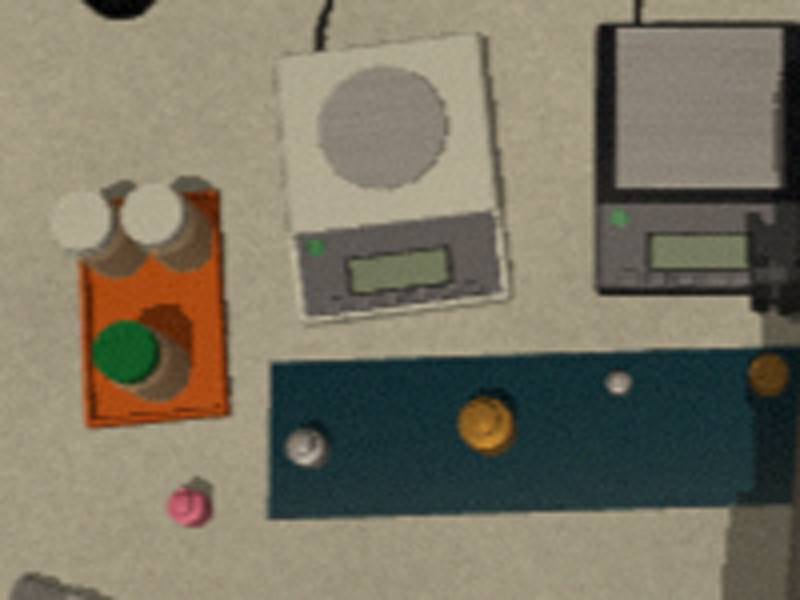

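The jar stands on the tray floor near the middle (top crop: jar base ~(163,368), tray spans 85–225). Candidates in the top picture: large is the steel one at (381,221), not the purple one (398,267) or brass (271,226). Medium is the steel one at (226,231), not the pink one (197,247) or brass (342,213). Small is the only one of its kind, at (304,215). The enlarged crops above confirm grey steel for all three.

Run:
```python
from act import *
print(back((150+381.5/4-.4,120+128/4-.4),.058,"top"), back((100+305/3-.3,200+112/3-.3),.058,"side"))
pick((.4095,-.168),.023,.75,70,.20)
place((.645,.002),.081,.75,.20)
robot.move_to((.40,-.09,.22),D)
snap(4); st('x')
a=cv2.imread("pics/side4.png")[120:320,200:460]; cv2.imwrite("pics/side4c.png",cv2.resize(a,(780,600),interpolation=cv2.INTER_CUBIC))
a=cv2.imread("pics/top4.png")[100:250,260:460]; cv2.imwrite("pics/top4c.png",cv2.resize(a,(800,600),interpolation=cv2.INTER_CUBIC))
```

```text
[0.63813025 0.24686158 0.058     ] [0.63588647 0.25249648 0.058     ]
hover t=19.6 [ 0.4087 -0.169   0.2196] gap 0.753 F [ 0.1  0.6 -0.2]
down False t=21.5 [ 0.4092 -0.1679  0.0227] gap 0.747 F [ 0.7  0.  -0.3]
gripped t=21.8 [ 0.4098 -0.1684  0.0236] gap 0.429 F [-1.  -0.1  5. ]
lifted t=23.7 [ 0.4094 -0.1679  0.1997] gap 0.424 F [-0.1  0.8 -4.7]
above t=26.4 [0.6454 0.002  0.0936] gap 0.426 F [ 0.1 -0.5 -4.6]
set True t=27.0 [0.6448 0.002  0.0817] gap 0.425 F [-0.5 -0.1  4.9]
open t=27.5 [0.6425 0.0016 0.0789] gap 0.752 F [ 0.   0.3 -0.1]
x t=29.8 [ 0.4016 -0.0895  0.2202] gap 0.745 F [-0.3 -0.2  0.5]
```

View pics/side4c.png

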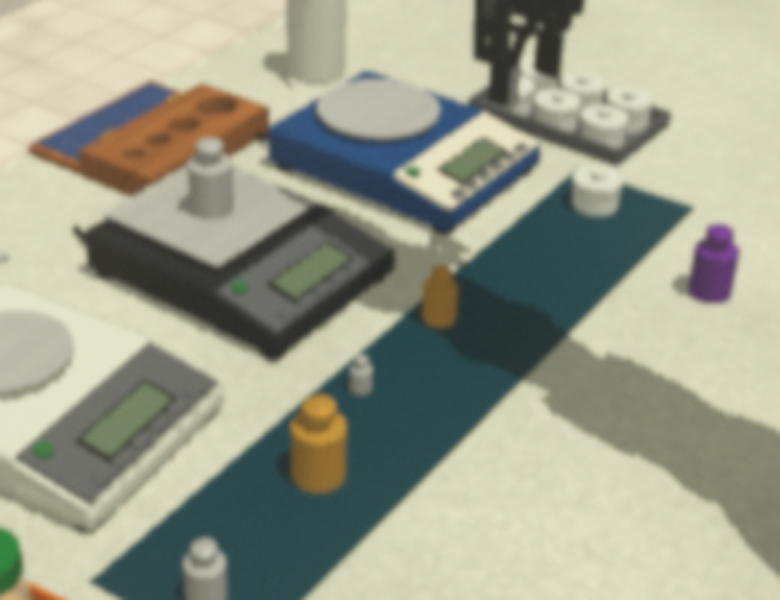

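View pics/top4c.png

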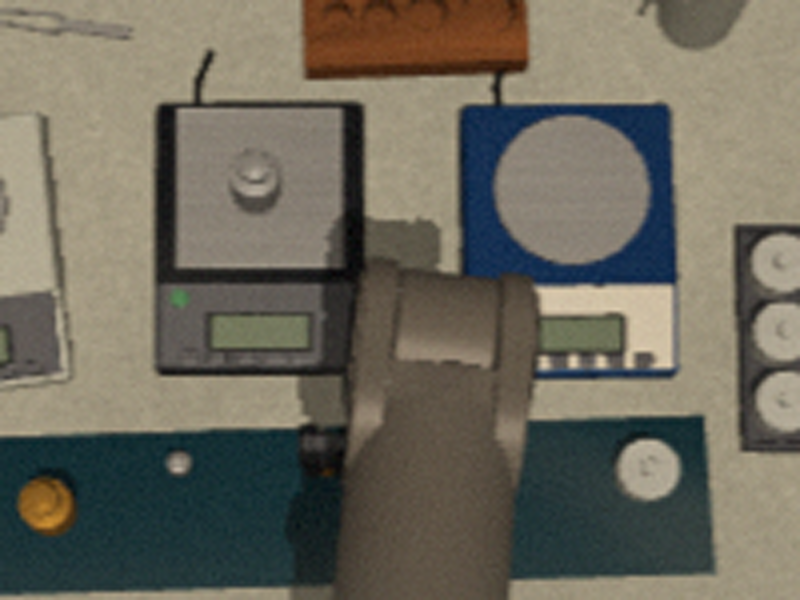

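Run:
```python
from act import *
print(back((260+572.5/4-.4,100+189/4-.4),.058,"top"))
pick((.3945,.312),.021,.7,50,.20)
place((.636,-.240),.079,.7,.20)
pick((.440,.0695),.0197,.55,30,.20)
place((.638,.248),.0777,.55,.20)
robot.move_to((.36,-.04,.30),D)
snap(5); st('x')
im={n:cv2.imread(f"pics/{n}5.png") for n in("top","side")}
for nm,c0 in dict(L=(.645,.002),M=(.636,-.24),S=(.638,.248)).items():
    print(nm,[fit(c0,lambda c:outline_weight(c,shift(W[nm],.058),n),im[n],n,.016) for n in im])
for nm,c0,r in(("blue",(.636,-.24),.06),("white",(.638,.248),.05)):
    print(nm,[fit(c0,lambda c:proj(circ(c,r,.058),n),im[n],n,.012) for n in im])
a=cv2.imread("pics/side5.png")[120:320,140:400]; cv2.imwrite("pics/side5c.png",cv2.resize(a,(780,600),interpolation=cv2.INTER_CUBIC))
a=cv2.imread("pics/top5.png")[100:260,160:460]; cv2.imwrite("pics/top5c.png",cv2.resize(a,(800,427),interpolation=cv2.INTER_CUBIC))
```

```text
[ 0.63664127 -0.24242897  0.058     ]
hover t=31.5 [0.3954 0.3106 0.2196] gap 0.704 F [-0.1  0.2  0.6]
down False t=33.4 [0.3943 0.3119 0.0207] gap 0.698 F [0.  0.3 0.5]
gripped t=33.8 [0.3947 0.312  0.0214] gap 0.311 F [-0.  -0.8  3.4]
lifted t=35.8 [0.3944 0.3119 0.1998] gap 0.309 F [-0.1 -0.3 -1.2]
above t=39.7 [ 0.6363 -0.2401  0.0916] gap 0.314 F [-1.3  0.5 -1.5]
set True t=40.2 [ 0.6358 -0.24    0.0795] gap 0.312 F [-0.9 -0.6  4.3]
open t=40.9 [ 0.6346 -0.24    0.0777] gap 0.702 F [-1.  -1.  -0.6]
hover t=43.7 [0.4413 0.0683 0.2203] gap 0.548 F [ 0.9 -0.   0.3]
down False t=45.6 [0.4398 0.0696 0.0194] gap 0.551 F [-0.2 -0.  -0.4]
gripped t=46.0 [0.4402 0.0696 0.02  ] gap 0.190 F [ 0.6 -0.1  1.7]
lifted t=47.9 [0.4399 0.0695 0.1998] gap 0.194 F [ 0.6  0.4 -0.6]
above t=50.5 [0.6382 0.2482 0.0902] gap 0.194 F [-0.6  0.5  0.8]
set True t=51.1 [0.6379 0.2479 0.0781] gap 0.191 F [-0.3 -0.   4. ]
open t=51.7 [0.6373 0.2473 0.0769] gap 0.549 F [ 0.  -0.3  0.2]
x t=54.5 [ 0.3607 -0.0396  0.3003] gap 0.555 F [0.3 0.1 0.3]
L [(array([0.644, 0.001]), 11.0), (array([0.643, 0.006]), 13.7)]
M [(array([ 0.636, -0.236]), 11.7), (array([ 0.634, -0.233]), 13.4)]
S [(array([0.638, 0.245]), 10.6), (array([0.638, 0.25 ]), 12.4)]
blue [(array([ 0.637, -0.242]), 19.6), (array([ 0.635, -0.236]), 15.4)]
white [(array([0.639, 0.245]), 12.8), (array([0.632, 0.256]), 12.8)]
```

View pics/side5c.png

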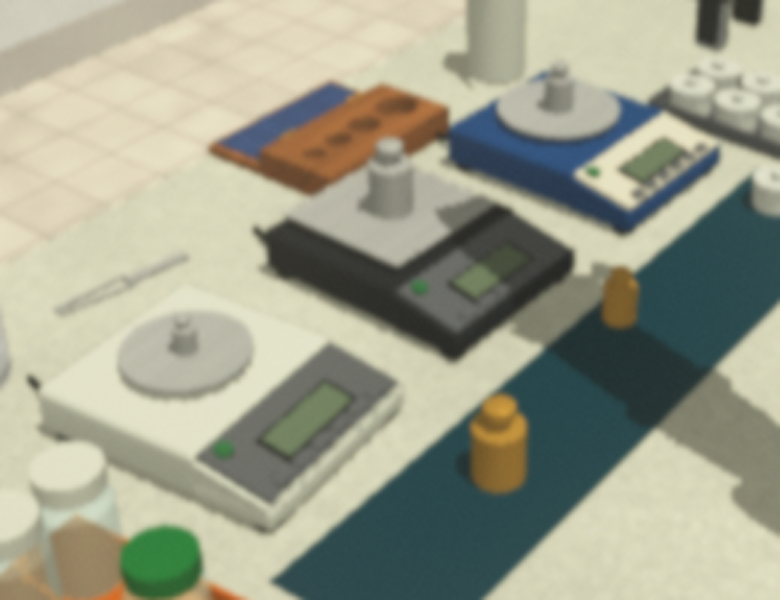

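View pics/top5c.png

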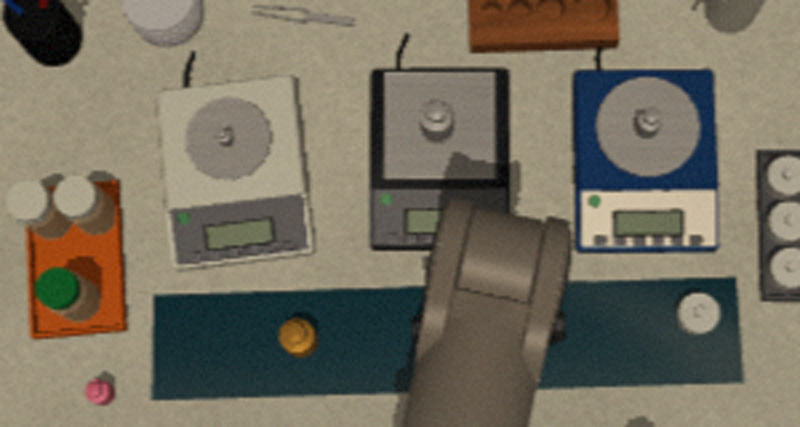

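Run:
```python
from act import *
im={n:cv2.imread(f"pics/{n}5.png") for n in("top","side")}
print("jar",[fit((.463,.431),lambda c:outline_weight(c,[(.026,.004,.07),(.0235,.07,.099)],n),im[n],n,.016) for n in im])
for nm,c0 in dict(bL=(.407,.171),bM=(.44,-.046)).items(): print(nm,fit(c0,lambda c:outline_weight(c,W[nm],"side"),im["side"],"side",.016))
workorder.close_job(); print(robot.current_time_s())
```

```text
jar [(array([0.461, 0.431]), 15.3), (array([0.462, 0.433]), 15.1)]
bL (array([0.407, 0.172]), 15.7)
bM (array([ 0.44 , -0.045]), 14.8)
the job is handed in; nothing more can be done
the job is handed in; nothing more can be done
```

I moved the green-capped jar to the empty end of the orange tray. The large, medium and small steel weights now stand on the black, blue and white balances. The job is handed in, but it reported no verdict. The last clock reading before handing in was about 55 s of the 128 s allowed.

All four things were set down slowly until they touched, then released; the arm was clear of everything at the end. The last pictures show them all upright:

| Thing | Distance from its middle | Allowed |
|---|---|---|
| Large weight (black pan) | about 1–2 mm | 12 mm |
| Medium weight (blue pan) | about 3 mm (side camera) to 6 mm (top camera) | 12 mm |
| Small weight (white pan) | about 1 mm (top camera) to 8 mm (side camera) | 12 mm |
| Jar (tray's empty end) | about 3 mm (top camera) to 6 mm (side camera) | 15 mm |

- **Brass weights:** measured with the side camera, they are within 1 mm of where they started.
- **Camera disagreement:** the two cameras differed by about 5 mm in y on the black and blue pans and 11 mm on the white one. The white pan's edge shows poorly against its housing from the side. I trusted the top camera more there, and the picture shows the small weight in the middle of that pan.

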